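# Free a stuck liner from its jacket and stand it on the drying mat

## Robot

A 6-joint arm with a two-finger parallel gripper is mounted at the origin on the work surface. World frame = base frame: x ahead of the robot, y to its left, z up, the work surface at z = 0. Lengths are in m, angles in rad, forces in N, time in s.
With the tool pointing down it reaches from about 0.35 to 0.975 m from the base axis. Payload 4.9 kg.
Tool frame: the origin (TCP) lies midway between the tips of the shut fingers; the grasp point (between the pads) lies 19 mm behind it; z points along the fingers, y is the line along which they close (so a half turn about z gives the same grasp; the last joint's range is limited). The gripper opens to 85 mm and grips with 20 to 120 N. Pads are 22 mm wide; open, the fingers measure 114 mm over their backs; the gripper's body (76 mm by 85 mm) begins 54 mm behind the grasp point. The pads swing forward as they close: fully open they stand 13 mm farther back than shut.
Start: joints at [1.22, 0.053, 1.613, -0, 1.476, -0.119], TCP at [0.144, 0.608, 0.231] pointing down, gripper open.
Joint ranges: [-3.01, 3.01], [-1.01, 2.22], [0.06, 2.58], [-1.02, 4.17], [0.09, 2.62], [-3.14, 3.14]. Speed limits (rad/s): [2.57, 2.57, 3.14, 3.14, 3.14, 3.14].

## Interface

Orientations are given as a rotation vector (axis times angle).
In Python, from station import ctrl gives the robot as it stands. The module is installed in compiled form; this text tells all that it offers.
- The arm moves only by the shell command python3 -m handwheel 'ROWS' [OPENING] [FORCE]. ROWS is JSON, a list of rows, each a list of 2 entries, a list of its own where there are three numbers: the shift along the tool's x, y, z in cm, then the turn, a rotation vector about the tool's x, y, z in rad. In form: [[[tx, ty, tz], [ax, ay, az]], ...]. A call has 1 to 5 rows; each row is the pose to reach, as a shift and turn from the pose commanded when the call began, along the tool's axes at that moment; what a row does not reach only later rows make up. A row lasts 1/8 s, in which the tool goes at most 62.5 mm and 10.7 degrees, less where a joint would pass 70% of its speed; a pose out of reach is approached as far as the arm can. A call with a gripper value outside its range is refused whole. OPENING is the gripper's target within -1 to 1 (shut at 1, half-way at 0, fully open at -1), set as the call begins (- or left out, the last holds). The fingers move at their own pace and stop on an object; FORCE is the grip in N (left out, the last holds). Time passes only in rows, so rows that repeat a pose let the fingers close. It gives the time, the measured TCP pose, the force, the opening and the grip force at its end, in the units of the state.
- ctrl.get_obs(): the state, without advancing time (a new reading comes with each control period).
- ctrl.get_image(name): name is "scene" or "top" or "wrist"; returns the picture (400x640x3 uint8, blue, green, red); there is no depth.
- ctrl.calibration(name): a dict with "fx", "fy", "cx", "cy" (pixels), "R" (3x3) and "t" (3): a world point X has camera coordinates R X + t. Camera axes: x right, y down, z forward; pixel columns grow to the right and rows downward; lengths in m; the calibration is good to about 2 mm. A picture is of the moment at which its call begins: read the wrist's pose just before it. calibration takes no time and is no camera call; for the wrist camera it gives the pose at the moment of the call.
- ctrl.finish_job(): hands the job in; it is judged then, once.
Trained networks look in the newest picture that a camera, given by its name, has taken for a name from the list of things; names that differ only in an ending like _2 or _b are one class to them, and where a whole thing is asked for, a point or a joint stands for the part that bears it (a point fixed in the world has none). Each returns a list of dicts, best first, with "score" (0 to 1); they miss things now and then, are a little off and sometimes report something else, mostly with a low value. They report only what shows in the picture. A call takes as long as a camera call. They do not tell look-alikes from the thing itself.
- ctrl.look_for(camera, query): "position" ([column, row] in pixels, amid what is visible of it).
- ctrl.landmark_of(camera, query): "position" ([column, row] in pixels: a listed point, or the origin of a listed thing).
The state is a dict: "t": time; "q": joint angles; "dq": joint speeds; "effort": joint torques, N m; "tool_pos": TCP position; "tool_rot": TCP orientation; "contact_force": force on the tool from outside, world axes, zero at the start; "wrist_torque": the same for the moment, N m; "opening": finger opening in m; "grip_force": force on a finger pad.
Only numpy, scipy, OpenCV 4.12 (cv2) and the standard library are available. Lean on these libraries where they do the work, as an engineer would, in place of code of your own. Each camera call takes 0.05 s, during which the arm holds its last target. There are 200 camera calls.

## Task

The white liner is stuck in its black jacket. Swing the yellow hold-down arm over the jacket's ear as far as it goes, then grip the liner by its rim, turn it clockwise (seen from above) until its red marks line up with the jacket's white marks, pull it straight up out of the jacket while the arm holds the jacket down, and stand it upright, wholly on the green mat in the tray, without dropping it. Then swing the arm back to about where it was parked, clear of the jacket, leaving the jacket in its cradle and everything else undisturbed.

Things in the scene. Friction and masses are not known exactly. Their poses are not given: they have to be found in the camera images.
- cradle: Fixed aluminium cradle, base plate 190 x 240 x 10 mm; origin under its middle at table height, z up. The jacket's axis stands over the origin. Slots on its +y and -y sides (walls up to 52 mm high) hold the jacket's two ears so that it cannot turn or slide. A fixed lip holds the +y ear down (2 mm play); the -y ear is free to lift until the hold-down arm is over it.
- hold_down (a joint): Angle (rad) of the yellow hold-down arm, a bar 24 mm wide, 8 mm thick, swinging level, underside 56 mm above the table. 0: parked, pointing along the cradle's -y. Grows anticlockwise seen from above to the end stop at 1.57, where it points along the cradle's +x, 2 mm over the jacket's -y ear. Stays where left; 1 to 2 N at the knob moves it.
- swing_knob (a point): Top of the black upright round knob on the hold-down arm (20 mm diameter, 56 mm tall, standing on the bar, top 120 mm above the table), 115 mm from the pin's axis. Push it sideways with shut fingers to swing the arm.
- swing_hinge (a point): Point on the axis of the hold-down arm's pin (fixed to the cradle, at cradle x -65, y -82 mm), 56 mm above the table.
- jacket: Loose black open round jacket, 124 mm outer diameter, 70 mm tall, floor 6 mm thick, 0.35 kg, standing in the cradle 10 mm above the table, its axes along the cradle's. Origin under its centre, z up. Two ears along +y and -y (30 mm wide, out to 100 mm from the axis, top 44 mm above its underside). Inward lips on its +y and -y sides hold the liner's tabs down.
- liner: Loose white round pot stuck in the jacket: 90 mm outer diameter at the rim (88 at the foot), 112 mm tall, wall 8 mm, inner floor 30 mm up, about 0.3 kg. Origin under its centre, z up. Red tabs on its +x and -x. At the start its x axis is 45 to 60 degrees anticlockwise (from above) of the jacket's; four sprung rubber seals grip its foot.
- liner_rim (a point): Centre of the liner's mouth, at the height of its rim: 128 mm above the table while it is stuck, 48 mm above the jacket's top. The wall to pinch is centred 41 mm from here. The seals resist: about 0.2 to 0.35 N m to turn it, 8 to 12 N (its own weight included) to pull it up the first 25 mm, enough to lift the jacket too.
- liner_tab (a point): Middle of the liner's +x red tab (18 mm wide, out to 52 mm from the axis, 53 to 58 mm above the underside); the other is across from it. Red marks run from the tabs up to the rim. While turned away from the gaps the tabs are caught 2 mm under the jacket's lips.
- jacket_gap (a point): Middle of the gap in the jacket's lips on its +x side, at its top edge; the other is across from it. Each is 80 degrees wide with a white mark at its middle; a tab within 20 degrees of the mark passes. The lips' inner radius is 48 mm.
- tray: Fixed aluminium tray 200 x 320 mm (long along its y), walls 18 mm high and 4 mm thick, origin under its middle. A green mat lies in its -y half, two black cups stand in its +y half.
- mat (a point): Centre of the top face of the green mat, 150 x 150 mm, 7 mm above the table, sides along the tray's x and y. The liner goes here.
- cup_a: Bystander: loose black cup 68 mm wide, 45 mm tall, in the tray's +y half; origin under its centre.
- cup_b: Bystander: a second such cup in the tray's +y half; origin under its centre.
- cup_c: Bystander: a third such cup, on the table; origin under its centre.
- bowl: Bystander: loose steel bowl 120 mm wide, 50 mm tall; origin under its centre.
- bottle: Bystander: loose orange bottle 60 mm wide, 160 mm tall; origin under its centre.
- spatula: Bystander: loose yellow-handled spatula lying along its own x; origin at the middle of its underside.
- jar: Bystander: loose glass jar 70 mm wide, 75 mm tall; origin under its centre.
Things that resemble listed ones, but are neither listed nor needed, are in the scene too. What is shaped like the liner but orange is not meant.

How it is judged:
By the outcome, as a careful person would: the job done as asked, in the order asked, and still so for the second after the job is handed in, with the robot touching nothing.
It also fails if it takes over 72 s, if anything falls off the work surface, if the arm or the gripper's body presses on something with over 40 N, if the wrist force passes 120 N, or if a joint passes its speed limit or range.

## Working session

There is one attempt and no reset: what is moved stays moved. The work goes in short steps, Python scripts to look and compute and a shell command to move; the robot and the scene stay as the last step left them, time stands still between calls to the robot, and variables do not carry over. Pictures are saved under pics/ and viewed, at most 11 in all, crops included, and the job is handed in when it is done.

```bash
mkdir -p pics; cat > h.py <<'E'
import numpy as np, cv2
from station import ctrl
from scipy.spatial.transform import Rotation as R
def ray(cam,px,z):
    c=ctrl.calibration(cam);Rm=np.array(c["R"]);t=np.array(c["t"])
    d=Rm.T@np.array([(px[0]-c["cx"])/c["fx"],(px[1]-c["cy"])/c["fy"],1]);o=-Rm.T@t
    return o+d*(z-o[2])/d[2]
def rel(target):  # world target -> tool-axis shift in cm
    o=ctrl.get_obs();Rm=R.from_rotvec(o["tool_rot"])
    return Rm.inv().apply(np.array(target)-o["tool_pos"])*100
E
python3 - <<'E'
from h import *
for cam in("top","scene"):
    im=ctrl.get_image(cam);cv2.imwrite(f"pics/{cam}0.png",im)
    for q,z in [("cradle",0),("swing_knob",.12),("swing_hinge",.056),("jacket",.01),("liner_rim",.128),("liner_tab",.072),("jacket_gap",.08),("tray",0),("mat",.007),("liner",.016)]:
        for d in ctrl.landmark_of(cam,q)[:3]:
            print(cam,q,np.round(d["score"],2),np.round(d["position"]),np.round(ray(cam,d["position"],z),3))
o=ctrl.get_obs();print(o);print(R.from_rotvec(o["tool_rot"]).as_matrix().round(3))
E
```

```text
top cradle 0.71 [360. 142.] [ 0.77  -0.097  0.   ]
top swing_knob 0.75 [420. 198.] [ 0.562 -0.269  0.12 ]
top swing_hinge 0.58 [384. 210.] [ 0.53  -0.171  0.056]
top jacket 0.75 [352. 202.] [ 0.562 -0.071  0.01 ]
top liner_rim 0.85 [429. 131.] [ 0.774 -0.297  0.128]
top liner_rim 0.84 [371. 274.] [ 0.332 -0.12   0.128]
top liner_rim 0.82 [350. 194.] [ 0.571 -0.056  0.128]
top liner_tab 0.87 [338. 205.] [ 0.543 -0.023  0.072]
top liner_tab 0.72 [412. 143.] [ 0.749 -0.259  0.072]
top liner_tab 0.65 [397. 258.] [ 0.382 -0.208  0.072]
top jacket_gap 0.72 [345. 180.] [ 0.621 -0.042  0.08 ]
top tray 0.56 [380. 210.] [ 0.536 -0.166  0.   ]
top mat 0.83 [259. 203.] [0.55  0.243 0.007]
top liner 0.84 [410. 264.] [ 0.36  -0.26   0.016]
top liner 0.81 [420. 138.] [ 0.783 -0.3    0.016]
top liner 0.71 [314. 269.] [0.337 0.053 0.016]
scene cradle 0.96 [318. 249.] [ 0.574 -0.067  0.   ]
scene cradle 0.38 [314. 225.] [0.514 0.013 0.   ]
scene swing_knob 0.76 [276. 275.] [ 0.553 -0.267  0.12 ]
scene swing_hinge 0.98 [286. 261.] [ 0.528 -0.181  0.056]
scene swing_hinge 0.18 [318. 222.] [ 0.541 -0.008
[... 772 characters left out ...]
6e+00,  9.17809852e-06,
        1.47599184e+00, -1.18999815e-01]), 'dq': array([-1.07071075e-03,  9.08393490e-04, -1.14876498e-03,  4.17751205e-04,
       -1.98027607e-05,  9.05191954e-04]), 'effort': array([-3.91825433e-04, -3.93735123e+01, -3.70452762e+01, -1.82278141e-04,
        7.92002975e-04,  4.13902939e-07]), 'tool_pos': array([0.14358145, 0.60828082, 0.23130304]), 'tool_rot': array([-3.63307680e-01, -3.12050600e+00, -4.99550189e-06]), 'contact_force': array([ 0.05222601, -0.07366319, -0.32553238]), 'wrist_torque': array([ 0.00787991, -0.00483882, -0.02120223]), 'grip_force': 0.0, 'opening': 0.08526511988768548}
[[-0.973  0.23  -0.   ]
 [ 0.23   0.973  0.   ]
 [ 0.     0.    -1.   ]]
```

View pics/top0.png

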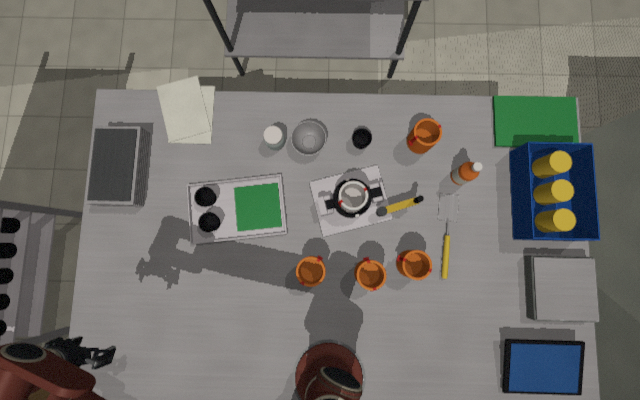

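View pics/scene0.png

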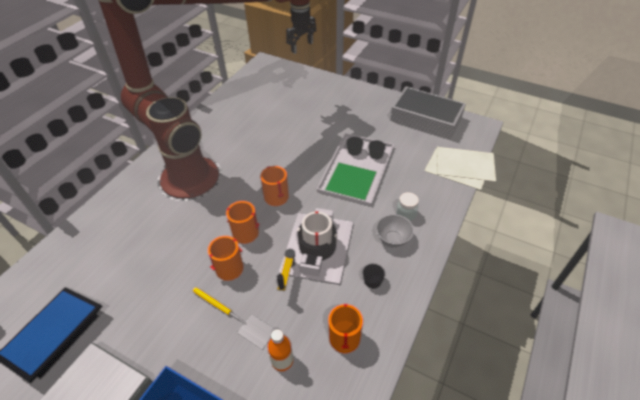

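The white liner stands in the jacket at about (0.57, -0.07), at top-image pixel (350,194). The knob is at (420,198) and the mat at (259,203). Cradle yaw is about 13°. I'll move over the cradle with the fingers shut and look with the wrist camera.

```bash
python3 -m handwheel '[[[-17.8,-20.1,-4],[0,0,0]],[[-17.8,-20.1,-4],[0,0,0]],[[-17.8,-20.1,-4],[0,0,0]],[[-17.8,-20.1,-4],[0,0,0]],[[-17.8,-20.1,-4],[0,0,0]]]' 1 40
python3 -m handwheel '[[[-17.8,-20.1,-4],[0,0,0]],[[-17.8,-20.1,-4],[0,0,0]],[[-17.8,-20.1,-4],[0,0,0]],[[-17.8,-20.1,-4],[0,0,0]],[[-17.8,-20.1,-4],[0,0,0]]]'
python3 -m handwheel '[[[-17.8,-20.1,-4],[0,0,0]],[[-17.8,-20.1,-4],[0,0,0]],[[-17.8,-20.1,-4],[0,0,0]],[[-17.8,-20.1,-4],[0,0,0]],[[-17.8,-20.1,-4],[0,0,0]]]'
python3 -m handwheel '[[[0,0,0],[0,0,0.9]],[[0,0,0],[0,0,0.9]],[[0,0,0],[0,0,0.9]],[[0,0,0],[0,0,0.9]],[[0,0,0],[0,0,0.9]]]'
python3 -m handwheel '[[[0,0,0],[0,0,0.9]],[[0,0,0],[0,0,0.9]],[[0,0,0],[0,0,0.9]],[[0,0,0],[0,0,0.9]],[[0,0,0],[0,0,0.9]]]'
python3 -m handwheel '[[[0,0,0],[0,0,0.87]],[[0,0,0],[0,0,0.87]],[[0,0,0],[0,0,0.87]],[[0,0,0],[0,0,0.87]],[[0,0,0],[0,0,0.87]]]'
cat > look.py <<'E'
import sys
from h import *
def look(name,qs):
    im=ctrl.get_image("wrist");cv2.imwrite(f"pics/{name}.png",im)
    for q,z in qs:
        for d in ctrl.landmark_of("wrist",q)[:3]:
            print(q,np.round(d["score"],2),np.round(d["position"]),np.round(ray("wrist",d["position"],z),4))
    o=ctrl.get_obs();print(o["t"],o["q"].round(2),o["tool_pos"].round(4),R.from_rotvec(o["tool_rot"]).as_matrix().round(3).tolist())
Q=[("cradle",0),("swing_knob",.12),("swing_hinge",.056),("jacket",.01),("liner_rim",.128),("liner_tab",.0715),("jacket_gap",.08),("mat",.007)]
if __name__=="__main__": look(sys.argv[1],Q)
E
python3 look.py w1
```

```text
t: 1.72
tool_pos: [0.2719, 0.3697, 0.2724]
tool_rot: [0.368, 3.118, 0.002]
contact_force: [-0.9, 0.0, -0.3]
opening: -0.0004
grip_force: 0.0
t: 2.35
tool_pos: [0.3989, 0.1325, 0.3123]
tool_rot: [0.37, 3.118, 0.0]
contact_force: [0.4, -0.5, -0.6]
opening: 0.0001
grip_force: 0.0
t: 2.98
tool_pos: [0.5256, -0.104, 0.3514]
tool_rot: [-0.368, -3.12, 0.0]
contact_force: [0.9, 0.9, -0.3]
opening: -0.0
grip_force: 0.0
t: 3.6
tool_pos: [0.5245, -0.1003, 0.3513]
tool_rot: [-1.69, -2.648, -0.0]
contact_force: [0.5, 0.4, 0.1]
opening: -0.0001
grip_force: 0.0
t: 4.22
tool_pos: [0.5245, -0.1003, 0.3513]
tool_rot: [-2.673, -1.65, -0.0]
contact_force: [-0.7, -0.7, -0.3]
opening: 0.0003
grip_force: 0.0
t: 4.85
tool_pos: [0.5245, -0.1003, 0.3513]
tool_rot: [-3.119, -0.371, 0.0]
contact_force: [0.4, 0.3, 1.1]
opening: -0.0001
grip_force: 0.0
swing_knob 0.69 [474. 172.] [ 0.5652 -0.2653  0.12  ]
swing_hinge 0.93 [362. 173.] [ 0.5258 -0.1557  0.056 ]
liner_rim 0.85 [299. 127.] [ 0.567  -0.0673  0.128 ]
liner_rim 0.79 [156. 286.] [0.3479 0.0557 0.128 ]
liner_tab 0.63 [257. 133.] [ 0.5453 -0.0167  0.0715]
liner_tab 0.61 [198. 248.] [0.3797 0.0299 0.0715]
liner_tab 0.55 [374. 283.] [ 0.3866 -0.2108  0.0715]
jacket_gap 0.9 [296.  68.] [ 0.6275 -0.0481  0.08  ]
mat 0.87 [67. 87.] [0.538  0.2544 0.007 ]
5.3 [-0.33 -0.21  1.66  0.    1.69  1.  ] [ 0.5247 -0.1012  0.3513] [[0.971, 0.238, 0.0], [0.238, -0.971, 0.0], [0.0, -0.0, -1.0]]
```

View pics/w1.png

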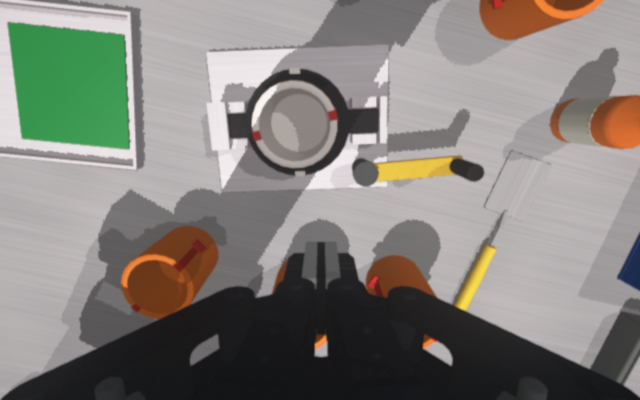

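The wrist view shows the liner mouth near (295,117) and red rim marks at (256,136) and (333,116). The jacket's white marks are at (295,70) and (300,173), the hinge at (364,172) and the knob top at about (474,172). I'll refine the geometry from these.

```bash
python3 - <<'E'
from h import *
im=cv2.imread("pics/w1.png")
P=lambda u,v,z: ray("wrist",(u,v),z)[:2]
c=[P(u,v,.01) for u,v in [(207,52),(389,44),(391,187),(220,192)]]
print("corners",np.round(c,3).tolist(),"mean",np.mean(c,0).round(4))
for a,b in [(0,1),(1,2),(2,3),(3,0)]:
    d=c[b]-c[a];print(np.linalg.norm(d).round(3),np.degrees(np.arctan2(d[1],d[0])).round(1))
hsv=cv2.cvtColor(im,cv2.COLOR_BGR2HSV)
m=cv2.inRange(hsv,(0,120,60),(8,255,255))|cv2.inRange(hsv,(172,120,60),(180,255,255))
m[:95]=0;m[150:]=0;m[:,:245]=0;m[:,345:]=0
n,_,s,ce=cv2.connectedComponentsWithStats(m)
for i in range(1,n): print("red",s[i],ce[i].round(1),P(*ce[i],.125).round(4))
for px in [(295,70),(300,173)]: print("white",P(*px,.08).round(4))
crop=cv2.resize(im[30:200,195:500],None,fx=2.6,fy=2.6,interpolation=cv2.INTER_CUBIC);cv2.imwrite("pics/w1c.png",crop)
E
```

```text
corners [[0.626, 0.077], [0.692, -0.152], [0.51, -0.21], [0.444, 0.029]] mean [ 0.5679 -0.0641]
0.238 -73.9
0.191 -162.5
0.248 105.4
0.188 14.6
red [328 109  10  11  74] [332.9 114.7] [ 0.5879 -0.0992]
red [252 131   9  10  62] [255.9 135.5] [ 0.5478 -0.0252]
white [ 0.6254 -0.0469]
white [ 0.5114 -0.0787]
```

View pics/w1c.png

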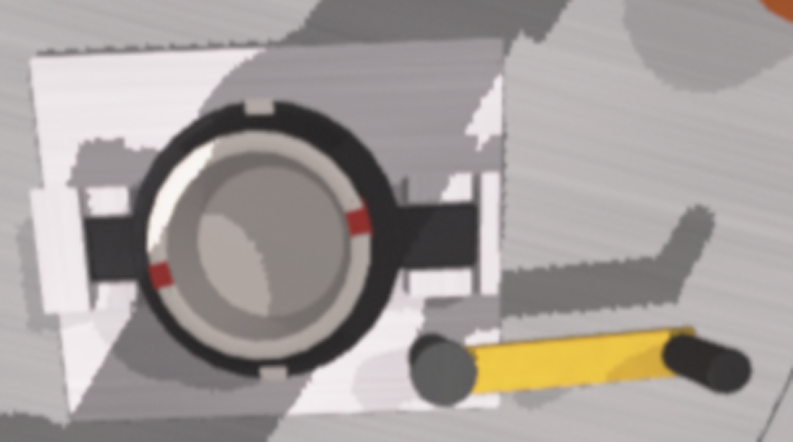

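Centre is (0.568, -0.0625) from both mark pairs, jacket yaw 15.6°, and hinge about (0.527, -0.158). The red marks measure about 103° anticlockwise of the white ones. That isn't the stated 45–60°, so I'll re-check after the swing. Next, the rows for the swing.

```bash
cat >> h.py <<'E'
def yaw():
    m=R.from_rotvec(ctrl.get_obs()["tool_rot"]).as_matrix();return np.degrees(np.arctan2(m[1,0],m[0,0]))
def orbit(c,degs,r=None): # rows orbiting tool about vertical axis at c by world-ccw degs
    p=np.array(ctrl.get_obs()["tool_pos"])
    for d in degs:
        a=np.radians(d);v=p[:2]-np.array(c[:2]);k=1 if r is None else r/np.linalg.norm(v)
        w=np.array([[np.cos(a),-np.sin(a)],[np.sin(a),np.cos(a)]])@v*k+c[:2]
        print(d,rel([*w,p[2]]).round(2).tolist(),"az",round(-a,3))
E
python3 - <<'E'
from h import *
print(yaw(),rel([.530,-.2775,.351]),rel([.530,-.2775,.085]))
E
```

```text
13.783242470656505 [-3.69022656 17.25251692  0.03050262] [-3.69093324 17.25390992 26.63050258]
```

```bash
python3 -m handwheel '[[[-3.7,17.2,0],[0,0,-0.07]],[[-3.7,17.2,0],[0,0,-0.07]],[[-3.7,17.2,0],[0,0,-0.07]],[[-3.7,17.2,6],[0,0,-0.07]],[[-3.7,17.2,12],[0,0,-0.07]]]'
python3 -m handwheel '[[[0,0,5],[0,0,0]],[[0,0,10],[0,0,0]],[[0,0,14.6],[0,0,0]],[[0,0,14.6],[0,0,0]],[[0,0,14.6],[0,0,0]]]'
python3 - <<'E'
from h import *
print(yaw());orbit([.527,-.158],[6,12,18,24,30],.116)
E
```

```text
t: 5.92
tool_pos: [0.53, -0.2784, 0.2307]
tool_rot: [3.103, 0.483, 0.003]
contact_force: [1.2, -0.6, -0.8]
opening: -0.0001
grip_force: 0.0
t: 6.55
tool_pos: [0.5308, -0.2779, 0.0873]
tool_rot: [3.102, 0.485, 0.003]
contact_force: [1.0, -0.3, 0.9]
opening: 0.0001
grip_force: 0.0
17.75711115766895
6 [1.29, -0.11, 0.0] az -0.105
12 [2.5, 0.04, 0.0] az -0.209
18 [3.71, 0.06, 0.01] az -0.314
24 [4.92, -0.05, 0.01] az -0.419
30 [6.11, -0.28, 0.01] az -0.524
```

```bash
python3 -m handwheel '[[[1.3,-0.1,0],[0,0,-0.1]],[[2.5,0,0],[0,0,-0.2]],[[3.7,0.1,0],[0,0,-0.3]],[[4.9,0,0],[0,0,-0.4]],[[6.1,-0.3,0],[0,0,-0.5]]]'
python3 - <<'E'
from h import *
print(yaw());orbit([.527,-.158],[6,12,18,24,30],.116)
E
```

```text
t: 7.18
tool_pos: [0.5891, -0.2573, 0.0893]
tool_rot: [2.88, 1.24, 0.004]
contact_force: [-0.4, -2.0, -0.7]
opening: -0.0003
grip_force: 0.8
46.58846618935673
6 [1.22, 0.14, 0.0] az -0.105
12 [2.43, 0.26, 0.0] az -0.209
18 [3.64, 0.25, 0.0] az -0.314
24 [4.85, 0.11, 0.0] az -0.419
30 [6.03, -0.15, 0.0] az -0.524
```

```bash
python3 -m handwheel '[[[1.2,0.1,0],[0,0,-0.1]],[[2.4,0.3,0],[0,0,-0.2]],[[3.6,0.25,0],[0,0,-0.31]],[[4.8,0.1,0],[0,0,-0.42]],[[6.0,-0.2,0],[0,0,-0.52]]]'
python3 - <<'E'
from h import *
p=ctrl.get_obs()["tool_pos"];print(yaw(),np.degrees(np.arctan2(p[1]+.158,p[0]-.527)));orbit([.527,-.158],[6,12,18,24,30,34],.116)
E
```

```text
t: 7.8
tool_pos: [0.6295, -0.2123, 0.0898]
tool_rot: [2.463, 1.938, 0.004]
contact_force: [1.3, -1.9, -0.4]
opening: 0.0001
grip_force: 0.8
76.38375099677535 -27.889390288031088
6 [1.19, 0.24, -0.0] az -0.105
12 [2.4, 0.35, -0.0] az -0.209
18 [3.61, 0.33, -0.01] az -0.314
24 [4.82, 0.19, -0.01] az -0.419
30 [6.0, -0.08, -0.01] az -0.524
34 [6.78, -0.32, -0.02] az -0.593
```

```bash
python3 -m handwheel '[[[1.2,0.2,0],[0,0,-0.1]],[[2.4,0.35,0],[0,0,-0.2]],[[3.6,0.3,0],[0,0,-0.31]],[[4.6,0.2,0],[0,0,-0.4]],[[5.2,0.1,0],[0,0,-0.45]]]'
python3 -m handwheel '[[[0.2,0,0],[0,0,0]],[[0.4,0,0],[0,0,0]]]'
python3 -m handwheel '[[[0.2,0,0],[0,0,0]],[[0.4,0,0],[0,0,0]]]'
python3 - <<'E'
from h import *
p=ctrl.get_obs()["tool_pos"];print(yaw(),np.degrees(np.arctan2(p[1]+.158,p[0]-.527)))
E
```

```text
t: 8.43
tool_pos: [0.6428, -0.1614, 0.0898]
tool_rot: [1.97, 2.438, 0.003]
contact_force: [0.1, -0.7, 0.3]
opening: -0.0002
grip_force: 0.6
t: 8.68
tool_pos: [0.6408, -0.1574, 0.0878]
tool_rot: [1.976, 2.437, 0.002]
contact_force: [-0.3, -1.3, 0.8]
opening: -0.0001
grip_force: 0.6
t: 8.93
tool_pos: [0.6386, -0.1529, 0.0855]
tool_rot: [1.978, 2.44, 0.0]
contact_force: [0.2, -1.2, 0.9]
opening: 0.0001
grip_force: 0.6
101.94988589659958 2.6235311165448865
```

```bash
for i in 1; do :; done
python3 -m handwheel '[[[0.2,0,0],[0,0,0]],[[0.4,0,0],[0,0,0]]]'
python3 -m handwheel '[[[0.2,0,0],[0,0,0]],[[0.4,0,0],[0,0,0]]]'
python3 -m handwheel '[[[0.2,0,0],[0,0,0]],[[0.3,0,0],[0,0,0]]]'
```

```text
t: 9.18
tool_pos: [0.6376, -0.1487, 0.0851]
tool_rot: [-1.978, -2.441, 0.0]
contact_force: [0.5, -1.7, 0.7]
opening: 0.0003
grip_force: 0.6
t: 9.43
tool_pos: [0.6375, -0.148, 0.0853]
tool_rot: [1.974, 2.436, -0.006]
contact_force: [3.9, -14.9, -3.8]
opening: -0.0
grip_force: 7.3
t: 9.68
tool_pos: [0.6374, -0.1479, 0.0855]
tool_rot: [1.972, 2.432, -0.01]
contact_force: [6.3, -19.9, -6.8]
opening: 0.0001
grip_force: 10.7
```

The stop was reached: force rose and the knob stalled. I'll back off, rise and look.

```bash
python3 -m handwheel '[[[-1.5,0,0],[0,0,0]],[[-3,0,0],[0,0,0]],[[-3,0,0],[0,0,0]],[[-3,0,-6],[0,0,0]],[[-3,0,-12],[0,0,0]]]'
python3 -m handwheel '[[[0,0,-6],[0,0,0]],[[0,-2,-12],[0,0,0]],[[0,-4,-15],[0,0,0]],[[0,-4,-15],[0,0,0]],[[0,-4,-15],[0,0,0]]]' -0.2
python3 look.py w2
python3 - <<'E'
from h import *
im=cv2.imread("pics/w2.png")
hsv=cv2.cvtColor(im,cv2.COLOR_BGR2HSV)
m=cv2.inRange(hsv,(0,120,60),(8,255,255))|cv2.inRange(hsv,(172,120,60),(180,255,255))
n,_,s,ce=cv2.connectedComponentsWithStats(m)
for i in range(1,n):
    if s[i][4]>25: print("red",s[i],ce[i].round(1),ray("wrist",ce[i],.125).round(4))
E
```

```text
t: 10.3
tool_pos: [0.6416, -0.1704, 0.2053]
tool_rot: [-1.975, -2.439, 0.001]
contact_force: [1.2, 0.1, 0.4]
opening: 0.0
grip_force: 0.0
t: 10.92
tool_pos: [0.6031, -0.179, 0.3535]
tool_rot: [-1.975, -2.44, 0.0]
contact_force: [-0.3, -0.4, -0.8]
opening: 0.0515
grip_force: 0.0
cradle 0.72 [366.  53.] [ 0.6317 -0.028   0.    ]
swing_hinge 0.83 [267. 139.] [ 0.5287 -0.1618  0.056 ]
liner_rim 0.87 [76. 64.] [ 0.3381 -0.1215  0.128 ]
liner_rim 0.87 [103. 193.] [ 0.3713 -0.2506  0.128 ]
liner_rim 0.64 [442. 294.] [ 0.7746 -0.2918  0.128 ]
liner_tab 0.87 [298.  18.] [ 0.5433 -0.0215  0.0715]
liner_tab 0.73 [422. 237.] [ 0.7528 -0.2444  0.0715]
liner_tab 0.61 [145. 156.] [ 0.3872 -0.2134  0.0715]
jacket_gap 0.91 [368.  53.] [ 0.6283 -0.0423  0.08  ]
11.375 [-0.41  0.02  1.44  0.    1.68 -0.62] [ 0.6034 -0.1796  0.3548] [[-0.208, 0.978, -0.001], [0.978, 0.208, 0.0], [0.0, -0.001, -1.0]]
red [293   2  12  13  94] [298.9   7.9] [ 0.5483 -0.0246  0.125 ]
red [112  57  44  21 505] [135.9  65.7] [ 0.396  -0.1108  0.125 ]
red [35 59 10 11 85] [39.6 63.8] [ 0.3002 -0.1292  0.125 ]
red [317  90  15  15 123] [323.   97.1] [ 0.5888 -0.1012  0.125 ]
red [113 147  43  23 396] [134.6 157.6] [ 0.4013 -0.2053  0.125 ]
red [ 85 217  11  10  66] [ 90.1 221.6] [ 0.3566 -0.2895  0.125 ]
red [412 234  26  31 349] [425.1 247.6] [ 0.7406 -0.241   0.125 ]
```

View pics/w2.png

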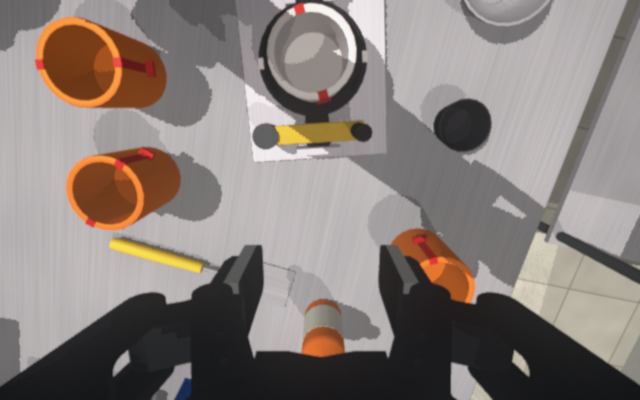

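The view shows the yellow arm across the ear. Red marks are at (299,8) and (323,97), white marks at (263,65) and (363,60). The liner centre is confirmed at (0.5685, -0.0628) and the marks are still about 103° apart. I'll grip the wall at azimuth 192°, which leaves room for a full clockwise sweep away from the knob.

```bash
python3 -m handwheel '[[[6,-2.5,0],[0,0,0]],[[12.2,-5.1,0],[0,0,0]],[[12.2,-5.1,3],[0,0,0]],[[12.2,-5.1,9],[0,0,0]],[[12.2,-5.1,15],[0,0,0]]]' 0.3
python3 -m handwheel '[[[0,0,2],[0,0,0]],[[0,0,4],[0,0,0]],[[0,0,4],[0,0,0]]]'
python3 -c "
from h import *
print(rel([.5283,-.0712,.097]),yaw())"
```

```text
t: 12.0
tool_pos: [0.5284, -0.0707, 0.2047]
tool_rot: [1.975, 2.44, 0.002]
contact_force: [1.3, -0.2, 1.2]
opening: 0.0301
grip_force: 0.0
t: 12.38
tool_pos: [0.5284, -0.071, 0.1655]
tool_rot: [-1.978, -2.441, 0.0]
contact_force: [-0.2, -0.1, -0.4]
opening: 0.0296
grip_force: 0.0
[-0.01527517 -0.00872704  6.84643377] 101.96702299803664
```

```bash
python3 -m handwheel '[[[0,0,2],[0,0,0]],[[0,0,4],[0,0,0]],[[0,0,6],[0,0,0]],[[0,0,6.8],[0,0,0]],[[0,0,6.8],[0,0,0]]]'
python3 -m handwheel '[[[0,0,0],[0,0,0]],[[0,0,0],[0,0,0]],[[0,0,0],[0,0,0]],[[0,0,0],[0,0,0]],[[0,0,0],[0,0,0]]]' 1 90
python3 - <<'E'
from h import *
o=ctrl.get_obs();print(o["tool_pos"],yaw());orbit([.5685,-.0628],[-7,-14,-21,-28,-35])
E
```

```text
t: 13.0
tool_pos: [0.5275, -0.0707, 0.0962]
tool_rot: [-1.976, -2.44, 0.001]
contact_force: [0.2, -0.6, 0.3]
opening: 0.0299
grip_force: 0.0
t: 13.62
tool_pos: [0.529, -0.0709, 0.0982]
tool_rot: [1.976, 2.44, 0.002]
contact_force: [1.5, 2.3, 3.2]
opening: 0.0086
grip_force: 85.0
[ 0.52897421 -0.07087665  0.0982478 ] 101.98136567447786
-7 [0.49, 0.03, -0.0] az 0.122
-14 [0.98, 0.13, -0.0] az 0.244
-21 [1.44, 0.28, -0.0] az 0.367
-28 [1.89, 0.49, 0.0] az 0.489
-35 [2.31, 0.75, 0.0] az 0.611
```

```bash
python3 -m handwheel '[[[0.49,0.03,0],[0,0,0.122]],[[0.98,0.13,0],[0,0,0.244]],[[1.44,0.28,0],[0,0,0.367]],[[1.89,0.49,0],[0,0,0.489]],[[2.31,0.75,0],[0,0,0.611]]]'
python3 - <<'E'
from h import *
o=ctrl.get_obs();print(o["tool_pos"],yaw(),o["wrist_torque"],o["q"].round(2));orbit([.5685,-.0628],[-7,-14,-21,-28,-35])
E
```

```text
t: 14.25
tool_pos: [0.5311, -0.0472, 0.0982]
tool_rot: [2.622, 1.728, -0.0]
contact_force: [-0.6, 0.7, 4.9]
opening: 0.0085
grip_force: 86.4
[ 0.53105167 -0.04715018  0.09824784] 66.79191268913368 [ 0.10515157 -0.13428861  0.48718979] [-0.23 -0.05  1.94 -0.    1.24  0.18]
-7 [0.49, 0.03, -0.0] az 0.122
-14 [0.98, 0.11, -0.0] az 0.244
-21 [1.46, 0.26, -0.0] az 0.367
-28 [1.91, 0.46, -0.0] az 0.489
-35 [2.33, 0.71, -0.0] az 0.611
```

```bash
python3 -m handwheel '[[[0.49,0.03,0],[0,0,0.122]],[[0.98,0.12,0],[0,0,0.244]],[[1.45,0.27,0],[0,0,0.367]],[[1.9,0.47,0],[0,0,0.489]],[[2.32,0.73,0],[0,0,0.611]]]'
python3 look.py w3
python3 - <<'E'
from h import *
o=ctrl.get_obs();print(o["tool_pos"],yaw(),o["wrist_torque"])
a=cv2.imread("pics/w3.png");b=ctrl.get_image("scene");b=cv2.resize(b[180:280,260:380],None,fx=4,fy=4,interpolation=cv2.INTER_CUBIC)
t=ctrl.get_image("top");t=cv2.resize(t[155:245,300:400],None,fx=3.5,fy=3.5,interpolation=cv2.INTER_CUBIC)
C=np.zeros((600,800,3),np.uint8);C[:250,:400]=cv2.resize(a,(400,250));C[:315,420:770]=t;C[-285:,:480]=b[:285];cv2.imwrite("pics/m3.png",C)
E
```

```text
t: 14.88
tool_pos: [0.5468, -0.0286, 0.0982]
tool_rot: [3.02, 0.86, -0.0]
contact_force: [-0.4, 0.2, 4.5]
opening: 0.0084
grip_force: 86.5
swing_knob 0.46 [448. 126.] [ 0.6213 -0.0341  0.12  ]
liner_rim 0.72 [432. 293.] [ 0.5687 -0.063   0.128 ]
liner_tab 0.95 [378. 149.] [ 0.6017 -0.0275  0.0715]
15.325 [-0.19 -0.01  1.91  0.    1.24  0.82] [ 0.5471 -0.0283  0.0982] [[0.847, 0.531, 0.002], [0.531, -0.847, 0.0], [0.002, 0.001, -1.0]]
[ 0.5471221  -0.02829692  0.0982348 ] 32.071654168788605 [ 0.26517488 -0.23198484  0.18697744]
```

View pics/m3.png

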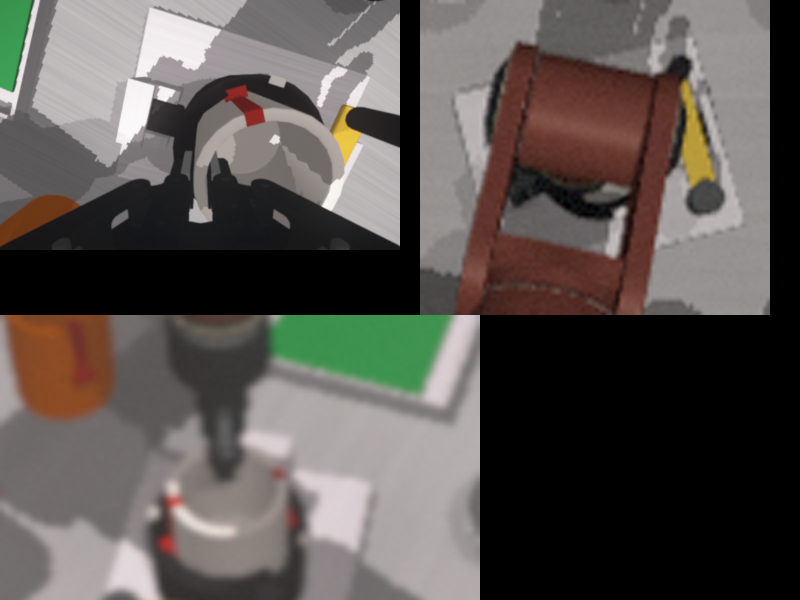

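The tab is visible at about 31° from the white mark, at wrist pixel (378,149) with the mark at about (445,130). There was no slip. I'll turn 32° more.

```bash
python3 -m handwheel '[[[0.49,0.03,0],[0,0,0.122]],[[0.98,0.12,0],[0,0,0.244]],[[1.45,0.27,0],[0,0,0.367]],[[1.9,0.47,0],[0,0,0.489]],[[2.12,0.6,0],[0,0,0.55]]]'
python3 look.py w4
python3 - <<'E'
from h import *
o=ctrl.get_obs();print(yaw(),o["wrist_torque"],o["contact_force"])
p=ray("wrist",ctrl.landmark_of("wrist","liner_tab")[0]["position"],.0715)[:2]-[.5685,-.0628];print("tab angle",np.degrees(np.arctan2(p[1],p[0])),np.hypot(*p))
E
```

```text
t: 16.05
tool_pos: [0.5679, -0.0224, 0.0983]
tool_rot: [3.141, 0.013, 0.0]
contact_force: [-1.0, 1.8, 7.4]
opening: 0.0084
grip_force: 86.8
swing_knob 0.76 [630.  98.] [ 0.6381 -0.127   0.12  ]
swing_knob 0.67 [376. 125.] [ 0.6285 -0.0412  0.12  ]
swing_hinge 0.89 [545. 295.] [ 0.5271 -0.1586  0.056 ]
liner_rim 0.96 [432. 291.] [ 0.5694 -0.0636  0.128 ]
liner_tab 0.75 [373. 151.] [ 0.6145 -0.0481  0.0715]
jacket_gap 0.71 [378. 127.] [ 0.6261 -0.0484  0.08  ]
16.5 [-0.17  0.04  1.86 -0.    1.24  1.39] [ 0.5681 -0.0224  0.0983] [[1.0, 0.01, 0.001], [0.01, -1.0, -0.001], [0.001, 0.001, -1.0]]
0.5848697912626898 [ 0.1524196  -0.1635687   0.34760054] [0.76275231 1.23182548 6.11061068]
tab angle 17.769023834104765 0.04829930125206378
```

View pics/w4.png

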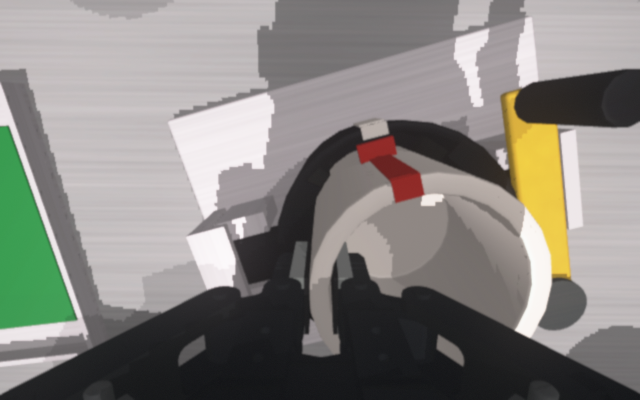

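The red tab at (376,150) sits right against the white mark at (374,130), so they are aligned. Pulling up.

```bash
python3 -m handwheel '[[[0,0,-0.5],[0,0,0]],[[0,0,-1],[0,0,0]],[[0,0,-1.6],[0,0,0]],[[0,0,-2.2],[0,0,0]],[[0,0,-3],[0,0,0]]]'
python3 -m handwheel '[[[0,0,-1],[0,0,0]],[[0,0,-2.5],[0,0,0]],[[0,0,-4],[0,0,0]],[[0,0,-6],[0,0,0]],[[0,0,-8],[0,0,0]]]'
python3 -m handwheel '[[[0,0,-1.5],[0,0,0]],[[0,0,-2.5],[0,0,0]],[[0,0,-2.5],[0,0,0]]]'
python3 - <<'E'
from h import *
for c in("top","scene"):
    ctrl.get_image(c)
    for q,z in(("mat",.007),("tray",0),("cup_a",0)):
        for d in ctrl.landmark_of(c,q)[:3]:print(c,q,d["score"],d["position"],ray(c,d["position"],z).round(4))
im=ctrl.get_image("top");m=cv2.inRange(cv2.cvtColor(im,cv2.COLOR_BGR2HSV),(50,100,50),(75,255,255));m[:,:225]=0;m[:,300:]=0;m[:170]=0;m[245:]=0
r=cv2.minAreaRect(cv2.findNonZero(m));print(r)
for b in cv2.boxPoints(r):print(ray("top",b,.007).round(4))
ct=ray("top",r[0],.007);print("mat",ct)
t=np.array([ct[0],ct[1]+.0405,.26]);print(rel(t),yaw())
s=ctrl.get_image("scene");cv2.imwrite("pics/s5.png",s)
E
```

```text
t: 17.18
tool_pos: [0.5669, -0.0219, 0.1272]
tool_rot: [-3.141, -0.012, 0.003]
contact_force: [-0.6, 1.2, -4.5]
opening: 0.0081
grip_force: 91.5
t: 17.8
tool_pos: [0.5678, -0.0222, 0.2092]
tool_rot: [3.141, 0.012, 0.002]
contact_force: [-0.1, 0.4, -3.2]
opening: 0.0081
grip_force: 88.5
t: 18.18
tool_pos: [0.568, -0.0222, 0.2333]
tool_rot: [3.141, 0.012, 0.002]
contact_force: [0.5, 0.5, -3.8]
opening: 0.0083
grip_force: 88.4
top mat 0.62 [256.8, 206.2] [0.5394 0.2498 0.007 ]
top tray 0.87 [238.6, 210.5] [0.5241 0.3121 0.    ]
top cup_a 0.82 [359.8, 143.5] [ 0.7656 -0.095   0.    ]
top cup_a 0.7 [205.1, 196.0] [0.5711 0.429  0.    ]
top cup_a 0.55 [210.6, 221.9] [0.4835 0.4046 0.    ]
scene mat 0.56 [349.8, 180.6] [0.535  0.2469 0.007 ]
scene tray 0.59 [356.0, 167.6] [0.524  0.3243 0.    ]
scene tray 0.5 [313.2, 194.4] [0.4462 0.1328 0.    ]
scene cup_a 0.75 [354.0, 151.4] [0.4794 0.4016 0.    ]
scene cup_a 0.6 [375.8, 153.8] [0.5598 0.4274 0.    ]
((257.27435302734375, 206.4695281982422), (42.95786666870117, 44.1726188659668), 83.6598129272461)
[0.6011 0.3338 0.007 ]
[0.6211 0.1854 0.007 ]
[0.4769 0.1638 0.007 ]
[0.4573 0.3099 0.007 ]
mat [0.5385172  0.24813837 0.007     ]
[ -2.65401715 -31.09480911  -2.80698011] 0.44703835230203964
```

View pics/s5.png

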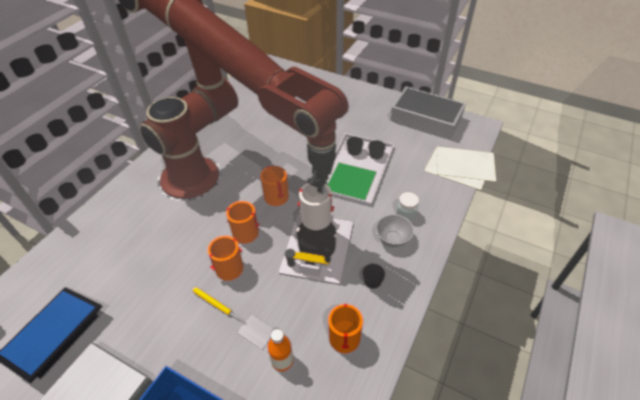

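The scene shows the liner hanging clear above the jacket at (315,205), the jacket still in its cradle at (318,240) and the arm over its ear. The mat centre is (0.5385, 0.248). Moving it over.

```bash
python3 -m handwheel '[[[0,-2,0],[0,0,0]],[[-0.5,-6,0],[0,0,0]],[[-1,-10,0],[0,0,0]],[[-1.5,-14.5,0],[0,0,0]],[[-2,-19,0],[0,0,0]]]'
python3 -m handwheel '[[[0,-4,0],[0,0,0]],[[-0.3,-7.5,0],[0,0,0]],[[-0.6,-10.5,0],[0,0,0]],[[-0.6,-12,0],[0,0,0]],[[-0.6,-12,0],[0,0,0]]]'
python3 - <<'E'
from h import *
print(ctrl.get_obs()["tool_pos"],rel([.5385,.2886,.0893]),yaw())
im=ctrl.get_image("wrist");cv2.imwrite("pics/w6.png",im)
E
```

```text
t: 19.3
tool_pos: [0.5455, 0.1702, 0.2325]
tool_rot: [-3.141, -0.013, -0.001]
contact_force: [0.1, 0.1, -2.9]
opening: 0.0088
grip_force: 88.5
t: 19.92
tool_pos: [0.5389, 0.2885, 0.2322]
tool_rot: [3.141, 0.015, -0.0]
contact_force: [-0.5, 0.2, -4.0]
opening: 0.0084
grip_force: 88.5
[0.53893115 0.28850489 0.23220931] [-0.04107332 -0.0152105  14.290932  ] 0.540825727236774
```

View pics/w6.png

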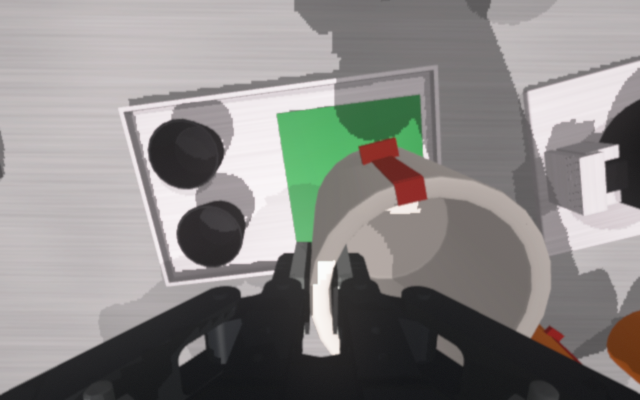

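The liner is firmly gripped above the mat, with the green at (340,160) and nothing in the way. Lowering, then creeping.

```bash
python3 -m handwheel '[[[0,0,3],[0,0,0]],[[0,0,7],[0,0,0]],[[0,0,10.5],[0,0,0]],[[0,0,12.5],[0,0,0]],[[0,0,13.3],[0,0,0]]]'
python3 -m handwheel '[[[0,0,0.2],[0,0,0]],[[0,0,0.4],[0,0,0]],[[0,0,0.5],[0,0,0]],[[0,0,0.5],[0,0,0]]]'
python3 -m handwheel '[[[0,0,0.1],[0,0,0]],[[0,0,0.2],[0,0,0]],[[0,0,0.2],[0,0,0]]]'
python3 -m handwheel '[[[0,0,0.1],[0,0,0]],[[0,0,0.2],[0,0,0]],[[0,0,0.2],[0,0,0]]]'
```

```text
t: 20.6
tool_pos: [0.539, 0.2868, 0.0982]
tool_rot: [3.141, 0.011, -0.002]
contact_force: [-0.6, 0.8, -2.9]
opening: 0.0084
grip_force: 88.5
t: 21.1
tool_pos: [0.5395, 0.2879, 0.0949]
tool_rot: [-3.141, -0.012, -0.001]
contact_force: [-0.3, 0.3, -3.5]
opening: 0.0084
grip_force: 88.5
t: 21.48
tool_pos: [0.5391, 0.2876, 0.0921]
tool_rot: [3.141, 0.012, -0.0]
contact_force: [0.6, 0.1, -4.2]
opening: 0.0082
grip_force: 88.5
t: 21.85
tool_pos: [0.5391, 0.2876, 0.0901]
tool_rot: [3.141, 0.012, -0.0]
contact_force: [1.0, 0.2, -3.7]
opening: 0.0085
grip_force: 88.5
```

```bash
python3 -m handwheel '[[[0,0,0.1],[0,0,0]],[[0,0,0.1],[0,0,0]]]'
python3 -m handwheel '[[[0,0,0.1],[0,0,0]],[[0,0,0.1],[0,0,0]]]'
```

```text
t: 22.1
tool_pos: [0.5394, 0.2878, 0.0896]
tool_rot: [-3.141, -0.012, -0.001]
contact_force: [-0.4, 0.6, -1.2]
opening: 0.0083
grip_force: 88.6
t: 22.35
tool_pos: [0.5398, 0.288, 0.0893]
tool_rot: [-3.141, -0.012, -0.002]
contact_force: [-0.1, 0.5, 2.2]
opening: 0.0086
grip_force: 89.2
```

The liner is on the mat (force changed sign). Release, rise and check.

```bash
python3 -m handwheel '[[[0,0,0],[0,0,0]],[[0,0,0],[0,0,0]],[[0,0,0],[0,0,0]],[[0,0,0],[0,0,0]]]' 0.4
python3 -m handwheel '[[[0,0,-1],[0,0,0]],[[0,0,-3],[0,0,0]],[[0,0,-6],[0,0,0]],[[0,0,-11],[0,0,0]],[[0,0,-16],[0,0,0]]]'
python3 -m handwheel '[[[0,0,0],[0,0,-0.92]],[[0,0,0],[0,0,-0.92]],[[0,0,0],[0,0,-0.92]],[[0,0,0],[0,0,-0.92]],[[0,0,0],[0,0,-0.92]]]' 1 40
python3 - <<'E'
from h import *
print(yaw(),rel([.628,-.092,.27]))
im=ctrl.get_image("top");cv2.imwrite("pics/t7.png",cv2.resize(im[150:260,160:440],None,fx=2.8,fy=2.8,interpolation=cv2.INTER_CUBIC))
print([ (d["score"],ray("top",d["position"],.119).round(3)) for d in ctrl.landmark_of("top","liner_rim")[:5]])
E
```

```text
t: 22.85
tool_pos: [0.5391, 0.2876, 0.0882]
tool_rot: [3.141, 0.012, -0.0]
contact_force: [0.7, 0.7, -0.8]
opening: 0.0257
grip_force: 0.0
t: 23.48
tool_pos: [0.5392, 0.2877, 0.2516]
tool_rot: [-3.141, -0.012, -0.003]
contact_force: [0.7, 0.9, 0.6]
opening: 0.0253
grip_force: 0.0
t: 24.1
tool_pos: [0.5395, 0.2878, 0.2505]
tool_rot: [2.805, 1.414, 0.004]
contact_force: [0.3, -0.2, -0.4]
opening: -0.0
grip_force: 0.0
53.48992493262699 [-25.25770061  29.71325705  -1.96706137]
[(0.98, array([0.551, 0.249, 0.119])), (0.91, array([ 0.77 , -0.294,  0.119])), (0.76, array([ 0.337, -0.126,  0.119])), (0.63, array([ 0.355, -0.258,  0.119])), (0.61, array([0.33 , 0.064, 0.119]))]
```

View pics/t7.png

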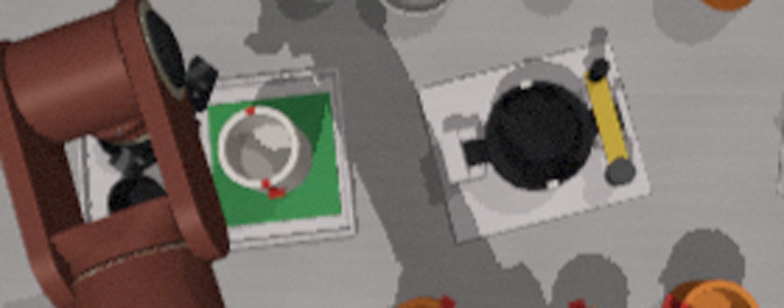

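The liner stands upright on the mat (crop pixel (258,150)), the jacket is in its cradle, and the arm is still over the ear. Flying to the jacket side of the knob.

```bash
python3 -m handwheel '[[[-4,4.7,-2],[0,0,0]],[[-8,9.4,-2],[0,0,0]],[[-12,14,-2],[0,0,0]],[[-16,18.7,-2],[0,0,0]],[[-20,23.4,-2],[0,0,0]]]'
python3 -m handwheel '[[[-4,4.8,0],[0,0,0]],[[-5.3,6.3,0],[0,0,0]],[[-5.3,6.3,0],[0,0,-0.18]],[[-5.3,6.3,0],[0,0,-0.36]],[[-5.3,6.3,0],[0,0,-0.54]]]'
python3 -m handwheel '[[[0,0,0],[0,0,-0.18]],[[0,0,0],[0,0,-0.36]],[[0,0,0],[0,0,-0.36]],[[0,0,0],[0,0,-0.36]]]'
python3 - <<'E'
from h import *
print(yaw(),rel([.628,-.092,.091]))
print(ctrl.get_obs()["q"])
ctrl.get_image("wrist")
print([ (d["score"],ray("wrist",d["position"],.12).round(3)) for d in ctrl.landmark_of("wrist","swing_knob")[:3]])
ctrl.get_image("top")
print([ (d["score"],ray("top",d["position"],.12).round(3)) for d in ctrl.landmark_of("top","swing_knob")[:3]])
E
```

```text
t: 24.82
tool_pos: [0.6069, -0.0147, 0.2699]
tool_rot: [2.811, 1.401, 0.003]
contact_force: [0.3, 0.1, 0.3]
opening: -0.0002
grip_force: 0.0
t: 25.45
tool_pos: [0.6253, -0.0922, 0.2692]
tool_rot: [2.328, 2.109, 0.001]
contact_force: [-0.3, -0.1, -0.2]
opening: -0.0
grip_force: 0.0
t: 25.95
tool_pos: [0.6252, -0.0925, 0.2688]
tool_rot: [1.922, 2.485, 0.0]
contact_force: [-0.6, 0.6, -0.2]
opening: -0.0002
grip_force: 0.0
104.5615834424968 [-0.0210337   0.27017517 17.78093126]
[-2.64547619e-01  4.94676256e-02  1.55399811e+00  1.06568802e-04
  1.53763661e+00 -5.18698737e-01]
[(0.72, array([ 0.636, -0.128,  0.12 ]))]
[(0.38, array([ 0.636, -0.13 ,  0.12 ]))]
```

```bash
python3 -m handwheel '[[[0,0.3,5],[0,0,0]],[[0,0.3,11],[0,0,0]],[[0,0.3,16],[0,0,0]],[[0,0.3,17.7],[0,0,0]],[[0,0.3,17.7],[0,0,0]]]'
python3 - <<'E'
from h import *
p=ctrl.get_obs()["tool_pos"];print(p,yaw(),np.degrees(np.arctan2(p[1]+.158,p[0]-.527)));orbit([.527,-.158],[-6,-12,-18,-24,-30],.116)
E
```

```text
t: 26.78
tool_pos: [0.6278, -0.0921, 0.0908]
tool_rot: [-1.918, -2.486, 0.001]
contact_force: [-0.1, 0.2, 1.2]
opening: 0.0003
grip_force: 0.0
[ 0.6277924  -0.09208327  0.09083825] 104.70035768400099 33.184087984705485
-6 [-1.31, -0.1, -0.0] az 0.105
-12 [-2.51, 0.1, -0.0] az 0.209
-18 [-3.72, 0.18, -0.0] az 0.314
-24 [-4.93, 0.12, -0.0] az 0.419
-30 [-6.13, -0.06, -0.0] az 0.524
```

```bash
python3 -m handwheel '[[[-1.3,-0.1,0],[0,0,0.1]],[[-2.5,0.1,0],[0,0,0.21]],[[-3.7,0.2,0],[0,0,0.31]],[[-4.9,0.1,0],[0,0,0.42]],[[-6.1,-0.1,0],[0,0,0.52]]]'
python3 - <<'E'
from h import *
p=ctrl.get_obs()["tool_pos"];print(p,yaw(),np.degrees(np.arctan2(p[1]+.158,p[0]-.527)));orbit([.527,-.158],[-6,-12,-18,-24,-30],.116)
E
```

```text
t: 27.4
tool_pos: [0.6452, -0.152, 0.0954]
tool_rot: [2.493, 1.904, 0.007]
contact_force: [0.2, 1.5, -0.2]
opening: 0.0001
grip_force: 0.7
[ 0.64522456 -0.15199089  0.09537365] 74.73452390931224 2.9097209694665453
-6 [-1.25, 0.09, -0.0] az 0.105
-12 [-2.44, 0.29, 0.0] az 0.209
-18 [-3.66, 0.35, 0.0] az 0.314
-24 [-4.87, 0.29, -0.0] az 0.419
-30 [-6.07, 0.11, -0.0] az 0.524
```

```bash
python3 -m handwheel '[[[-1.25,0.1,0],[0,0,0.1]],[[-2.45,0.3,0],[0,0,0.21]],[[-3.65,0.35,0],[0,0,0.31]],[[-4.9,0.3,0],[0,0,0.42]],[[-6.1,0.1,0],[0,0,0.52]]]'
python3 - <<'E'
from h import *
p=ctrl.get_obs()["tool_pos"];print(p,yaw(),np.degrees(np.arctan2(p[1]+.158,p[0]-.527)));orbit([.527,-.158],[-6,-12,-18,-24,-30,-34],.116)
E
```

```text
t: 28.02
tool_pos: [0.6302, -0.2116, 0.0958]
tool_rot: [2.899, 1.199, 0.008]
contact_force: [0.5, 2.1, 0.3]
opening: -0.0001
grip_force: 0.6
[ 0.63021757 -0.21162302  0.0957765 ] 44.931888784337225 -27.452531699649644
-6 [-1.18, 0.28, -0.0] az 0.105
-12 [-2.38, 0.46, -0.0] az 0.209
-18 [-3.6, 0.51, -0.01] az 0.314
-24 [-4.81, 0.44, -0.01] az 0.419
-30 [-6.01, 0.24, -0.02] az 0.524
-34 [-6.79, 0.04, -0.02] az 0.593
```

```bash
python3 -m handwheel '[[[-1.2,0.3,0],[0,0,0.1]],[[-2.4,0.45,0],[0,0,0.21]],[[-3.6,0.5,0],[0,0,0.31]],[[-4.9,0.4,0],[0,0,0.42]],[[-6.2,0.2,0],[0,0,0.54]]]'
python3 -m handwheel '[[[0,0,0],[0,0,0]]]'
python3 - <<'E'
from h import *
p=ctrl.get_obs()["tool_pos"];print(p,yaw(),np.degrees(np.arctan2(p[1]+.158,p[0]-.527)))
E
```

```text
t: 28.65
tool_pos: [0.5877, -0.2571, 0.0957]
tool_rot: [3.115, 0.381, 0.009]
contact_force: [1.0, 1.2, -0.0]
opening: 0.0002
grip_force: 0.6
t: 28.78
tool_pos: [0.587, -0.2574, 0.095]
tool_rot: [3.114, 0.388, 0.007]
contact_force: [0.0, -0.3, 0.3]
opening: 0.0001
grip_force: 0.0
[ 0.58703525 -0.25739815  0.09503571] 14.213281696667416 -58.86854564766706
```

```bash
python3 -m handwheel '[[[-0.4,0,0],[0,0,0]],[[-0.7,0,0],[0,0,0]],[[-0.7,0,0],[0,0,0]]]'
python3 -m handwheel '[[[1,0,0],[0,0,0]],[[3,0,0],[0,0,0]],[[3,0,-3],[0,0,0]],[[3,0,-8],[0,0,0]],[[3,0,-14],[0,0,0]]]'
python3 -m handwheel '[[[-5,-5,-6],[0,0,0]],[[-10,-8,-11],[0,0,0]],[[-11,-10,-12],[0,0,0]],[[-11,-10,-12],[0,0,0]]]'
python3 look.py w8
```

```text
t: 29.15
tool_pos: [0.5789, -0.2576, 0.0917]
tool_rot: [3.117, 0.389, 0.001]
contact_force: [1.3, 0.1, 0.3]
opening: 0.0003
grip_force: 0.5
t: 29.78
tool_pos: [0.6072, -0.2493, 0.2305]
tool_rot: [-3.115, -0.389, 0.006]
contact_force: [0.9, 0.0, 0.5]
opening: -0.0002
grip_force: 0.0
t: 30.28
tool_pos: [0.4765, -0.1795, 0.3563]
tool_rot: [3.112, 0.389, 0.011]
contact_force: [0.3, -0.7, 0.7]
opening: 0.0001
grip_force: 0.0
swing_knob 0.75 [418. 119.] [ 0.5579 -0.2665  0.12  ]
swing_hinge 0.67 [315. 126.] [ 0.52   -0.1617  0.056 ]
jacket 0.58 [249.  74.] [ 0.5616 -0.0609  0.01  ]
liner_rim 0.8 [243. 274.] [ 0.3392 -0.1211  0.128 ]
liner_rim 0.71 [354. 275.] [ 0.3701 -0.2476  0.128 ]
liner_rim 0.59 [ 91. 235.] [0.3448 0.0541 0.128 ]
liner_tab 0.69 [140. 202.] [0.3754 0.0308 0.0715]
liner_tab 0.67 [253. 222.] [ 0.3843 -0.1127  0.0715]
liner_tab 0.59 [321. 238.] [ 0.3845 -0.2042  0.0715]
jacket_gap 0.59 [238.   8.] [ 0.6226 -0.0515  0.08  ]
30.725 [-0.51 -0.27  1.71 -0.    1.7   0.82] [ 0.4768 -0.1805  0.3497] [[0.969, 0.245, -0.003], [0.245, -0.969, 0.001], [-0.002, -0.002, -1.0]]
```

View pics/w8.png

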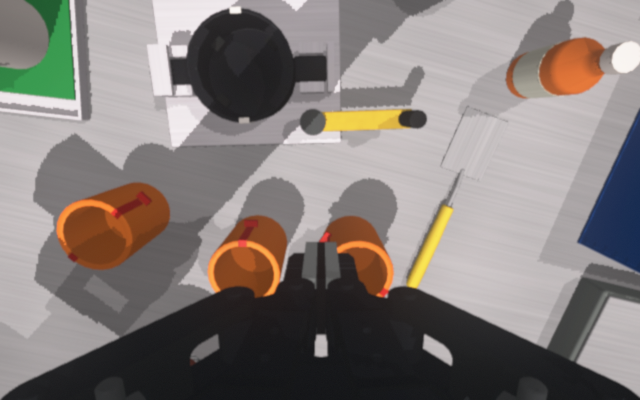

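The arm is parked again (hinge (313,122), knob (418,119)), the jacket sits in its cradle, the liner is on the mat, and the robot is clear.

```bash
python3 -c "
from station import ctrl
print(ctrl.finish_job())"
```

```text
the job is handed in; nothing more can be done
None
```

Job handed in at about 31 s of the 72 s allowed: the liner stands upright on the green mat, the hold-down arm is back at about its parked position, and the jacket is in its cradle; the liner needed about 102° of clockwise turn because its red marks measured about 103° from the white ones, not the stated 45–60°.

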